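# Check the lid strut of the bench centrifuge

## Task

Check the lid strut of the bench centrifuge. Turn its speed selector to the off mark (the raised ring), so that the steel interlock disc under the knob frees the lid; then take the lid by its front lip, raise it gently past its balance point at about 45 degrees, until the strut clearly carries it (50 to 60 degrees open), and ease it back. Finish still holding the lip, with the lid at rest just below the balance point, some 5 degrees down from it, and leave the selector at off and the rack, dish and flask undisturbed.

Things in the scene. Friction and masses are not known exactly. Their poses are not given: they have to be found in the camera images.
- centrifuge: white and grey bench centrifuge, fixed, 220 mm deep (x), 280 mm wide (y), deck 105 mm high. Origin: centre of its underside; own x points to the back (hinge side), y to its left, z up; turned up to 0.32 rad from the robot's axes. The lid covers own y -130 to +45 mm from the front face to the back; the selector stands on the deck to the left of it
- lid_hinge (a point): point on the lid's hinge line, at own (100, -42.5, 114) mm of the centrifuge; the line runs along the centrifuge's y. A gas strut on the right flank outweighs the lid from 0.79 rad (45 degrees) on: below that the lid sinks shut by itself, above it it springs open. Lifting at the lip takes 3.4 N when shut, nothing at 0.79 rad, and beyond that the lip pulls upward with up to 1.5 N
- lid (a joint): opening angle of the white lid (175 mm wide slab 14 mm thick, top 121 mm above the bench when shut, dome 8 mm higher in its middle; 0.9 kg), rad: 0 shut, grows as the front edge rises, stop at 1.3. A steel ear on its left edge lies under the selector's disc: the lid opens only with the selector within about 0.15 rad of off
- lip: grab lip in the middle of the lid's front edge, 42 mm long, 36 mm wide along the hinge line (flat sides: grasp there), 14 mm thick. Origin: grip point, 28 mm in front of the lid's edge, 238 mm from the hinge line, 114 mm above the bench when shut; circles lid_hinge at 238 mm. Axes: the centrifuge's when shut, turning with the lid. It can turn between the pads: the tool may stay pointing down
- selector_grip (a point): point on the upright axis of the selector knob, in its bar grip, at own (-30, 93) mm of the centrifuge, 148.5 mm above the bench. The black bar is 44 mm long, 12 mm thick, 127 to 160 mm above the bench; below it lie a round skirt (44 mm across) and the notched steel interlock disc (72 mm across, top at 120 mm)
- selector (a joint): angle of the selector, rad, grows clockwise seen from above. At 0 (ring: off) the white-lined end of the bar points to the centrifuge's front (-x) and the disc's notch lies over the lid's ear. Detents at -0.6 (short bar), 0 (ring: off), 0.6 (one pip) and 1.2 (two pips); stops at -0.68 and 1.28. Starts at one or two pips; snaps to the nearest detent, turning takes up to 0.1 N m
- microtube_rack: bystander: green rack of small tubes, 80x120x47 mm, loose, to the right of the centrifuge; origin centre of underside
- petri_1: bystander: petri dish, 91 mm across, 16 mm high, loose, to the left of the centrifuge; origin centre of underside
- flask: bystander: conical glass flask, 80 mm across, 116 mm high, loose, to the left of the centrifuge, near its back; origin centre of underside

How it is judged:
On the way, in this order (a step that is already met when the one before it is completed fails the run):
1. the selector stands at off (within 0.12 rad of the ring mark) with the lid still shut (value of joint selector between -0.12 and 0.12 rad and value of joint lid below 0.06 rad), for 0.3 s.
2. the lid, held by its lip, is past its balance point (more than 0.85 rad open) (value of joint lid above 0.85 rad and contact force between the fingers and lip above 0.1 N), for 0.2 s.
At the end, for the whole second after the job is handed in: the lid is held at rest by the fingers on its lip, 0.58 to 0.77 rad open (33 to 44 degrees, the balance point being 0.79), the selector is within 0.12 rad of off, and rack, dish and flask stand within 20 mm of where they were (value of joint lid between 0.58 and 0.77 rad and velocity of joint lid between -0.05 and 0.05 rad/s and contact force between the fingers and lip above 0.1 N and value of joint selector between -0.12 and 0.12 rad and distance of each of microtube_rack, petri_1, flask from where it was at the start of the episode below 0.02 m); the arm keeps its last pose, push and grip.
It fails at once if the lid is flung open or dropped (it turns faster than 2.5 rad/s) (velocity of joint lid above 2.5 rad/s or velocity of joint lid below -2.5 rad/s).
It fails at once if the rack, the dish or the flask is disturbed (moved more than 20 mm) (distance of any of microtube_rack, petri_1, flask from where it was at the start of the episode above 0.02 m).
It also fails if it takes over 58 s, if anything falls off the work surface, if the arm or the gripper's body presses on something with over 40 N, if the wrist force passes 120 N, or if a joint passes its speed limit or range.

## Robot

A 7-joint arm with a two-finger parallel gripper is mounted at the origin on a cart in front of the work surface, level with it; the furniture and walls round the work are solid. World frame = base frame: x ahead of the robot, y to its left, z up, the work surface at z = 0. Lengths are in m, angles in rad, forces in N, time in s.
With the tool pointing down it reaches from about 0.4 to 0.85 m from the base axis. Payload 4.5 kg.
Tool frame: the origin (TCP) lies on the centre line of the jaws, within the pads' length; the fingertips stand r.tip_extent ahead of it and the grasp point (between the pads) is the TCP (r.tip_extent is the distance from the TCP to the fingertips, in m); z points along the fingers, y is the line along which they close (so a half turn about z gives the same grasp; the last joint's range is limited). The gripper opens to 88 mm and grips with 3 to 60 N. Pads are 18 mm wide; open, the fingers measure 123 mm over their backs; the gripper's body (75 mm by 187 mm) begins 45 mm behind the grasp point.
Start: joints at [1.321, 0.689, -0.195, 1.565, 0.157, 0.902, -0.215], TCP at [0.175, -0.6, 0.258] pointing down, gripper open.
Joint ranges: [-3.01, 3.01], [-0.46, 2.08], [-1.47, 1.51], [0.13, 2.56], [-1, 4.14], [0.04, 2.09], [-2.66, 2.66]. Speed limits (rad/s): [2.57, 2.57, 3.14, 3.14, 3.14, 3.14, 3.14].

## Interface

Orientations are given as a unit quaternion [x, y, z, w].
In Python, from plant import sensors, vision, finish_job, r gives the robot as it stands. The module is installed in compiled form; this text tells all that it offers.
- The arm moves only by the tool step_arm, never from a script. Its argument "steps" is a list of rows, each a list of 2 entries, a list of its own where there are three numbers: the shift along the tool's x, y, z in cm, then the turn, a rotation vector about the tool's x, y, z in degrees. A call has 1 to 12 rows; each row shifts and turns the commanded pose from where the row before left it, along the tool's axes as they then stand; what a row does not reach is not made up. A row lasts 1/8 s, in which the tool goes at most 62.5 mm and 10.7 degrees, less where a joint would pass 70% of its speed; a pose out of reach is approached as far as the arm can. A call with a gripper value outside its range is refused whole. "claw" is the opening, from -1 (shut) to 1 (fully open), set as the call begins (left out, the last holds). The fingers move at their own pace and stop on an object; "grip_force" is the grip in N (left out, the last holds). Time passes only in rows, so rows that do not move let the fingers close. It gives the time, the measured TCP pose, the force, the opening and the grip force at its end, in the units of the state.
- sensors.get_state(): the state, without advancing time (a new reading comes with each control period).
- vision.snapshot(name): name is "scene" or "top" or "wrist"; returns a dict with "img" (480x640x3 uint8, red, green, blue), "fx", "fy", "cx", "cy" (pixels), "k1" (the pictures are not rectified: a ray, as slopes to the right and down, at radius r is drawn at 1 + k1 r^2 times it, then the intrinsics apply), "position" and "rotation" of the camera in the world. Camera axes: x right, y down, z forward; pixel columns grow to the right and rows downward; lengths in m; the calibration is good to about 2 mm. A picture is of the moment at which its call begins. There is no depth.
- finish_job(): hands the job in; it is judged then, once.
The state is a dict: "clock": time; "q": joint angles; "qd": joint speeds; "joint_torque": joint torques, N m; "tool_pos": TCP position; "eef_rot": TCP orientation; "contact_force": force on the tool from outside, world axes, zero at the start; "moment": the same for the moment, N m; "opening": opening from 0.0 (shut) to 1.0 (fully open); "finger_force": force on a finger pad.
Only numpy, scipy, OpenCV 4.12 (cv2) and the standard library are available. Lean on these libraries where they do the work, as an engineer would, in place of code of your own. Each camera call takes 0.05 s, during which the arm holds its last target. There are 200 camera calls.

## Working session

There is one attempt and no reset: what is moved stays moved. The work goes in short steps, Python scripts to look and compute and a tool call to move; the robot and the scene stay as the last step left them, time stands still between calls to the robot, and variables do not carry over. Pictures are saved under pics/ and viewed, at most 10 in all, crops included, and the job is handed in when it is done.

Besides the shell and the picture viewer there is one more tool, called after "Request:" by a JSON object that holds its "fn" and its "kwargs". step_arm: Moves the arm, as the interface text tells. Its arguments: {"type":"object","properties":{"steps":{"type":"array"},"claw":{"type":"number"},"grip_force":{"type":"number"}},"required":["steps"]}

```bash
mkdir -p pics; python3 - <<'E'
from plant import sensors, vision, r
import cv2
s=sensors.get_state(); print({k:s[k] for k in('clock','tool_pos','eef_rot','opening')}, r.tip_extent)
for n in('top','scene'):
    d=vision.snapshot(n); cv2.imwrite(f'pics/{n}0.png',d['img'][:,:,::-1])
    print(n,[d[k] for k in('fx','fy','cx','cy','k1','position','rotation')])
E
```

```text
{'clock': 0.0, 'tool_pos': array([ 0.1747618 , -0.59942514,  0.2569077 ]), 'eef_rot': array([ 9.89945372e-01,  1.41447020e-01, -2.18285380e-04, -9.23697579e-04]), 'opening': 0.997271698739417} 0.019
top [435.43584001475114, 435.43584001475114, 324.1770458634363, 240.78992170409012, -0.040952793055139006, array([ 4.04459031e-01, -3.84943780e-04,  1.00465141e+00]), array([-0.69491282,  0.71239371, -0.05886057,  0.07827388])]
scene [479.0174127451022, 479.0174127451022, 317.87444300141925, 238.3019205668078, -0.12903219361516027, array([0.09093848, 0.58887264, 0.74194905]), array([-0.31356048,  0.8521252 , -0.3926406 ,  0.14627315])]
```

View pics/top0.png

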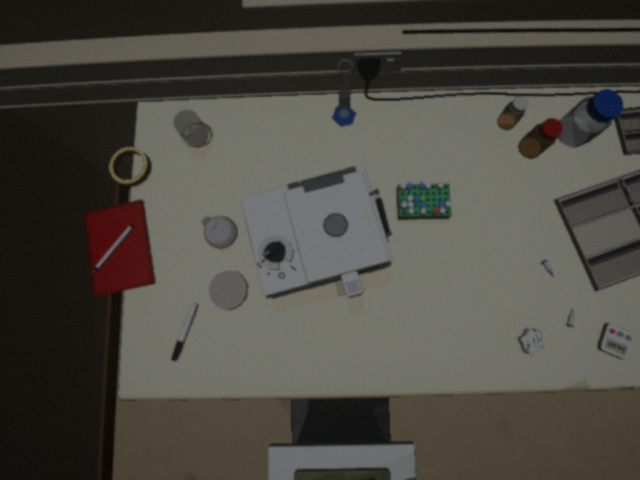

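View pics/scene0.png

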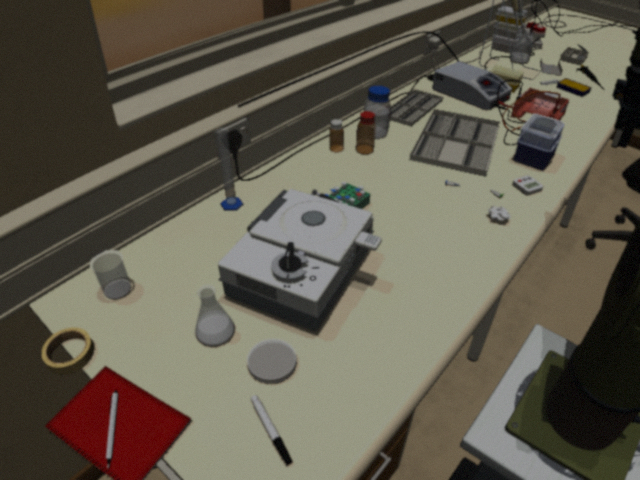

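Top view: the centrifuge has its front-left corner near (267,296) and its front-right lid corner near (390,263). The lip is near (351,284) and the knob near (275,252). The flask is at (219,231), the dish at (228,289) and the rack at (424,201). I'll enlarge both views.

```bash
python3 - <<'E'
import cv2
a=cv2.imread('pics/top0.png')[160:310,235:400]; cv2.imwrite('pics/topc.png',cv2.convertScaleAbs(cv2.resize(a,None,fx=4,fy=4,interpolation=cv2.INTER_CUBIC),alpha=1.3))
a=cv2.imread('pics/scene0.png')[180:330,210:395]; cv2.imwrite('pics/scenec.png',cv2.convertScaleAbs(cv2.resize(a,None,fx=4,fy=4,interpolation=cv2.INTER_CUBIC),alpha=1.3))
E
```

```text
(no output)
```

View pics/topc.png

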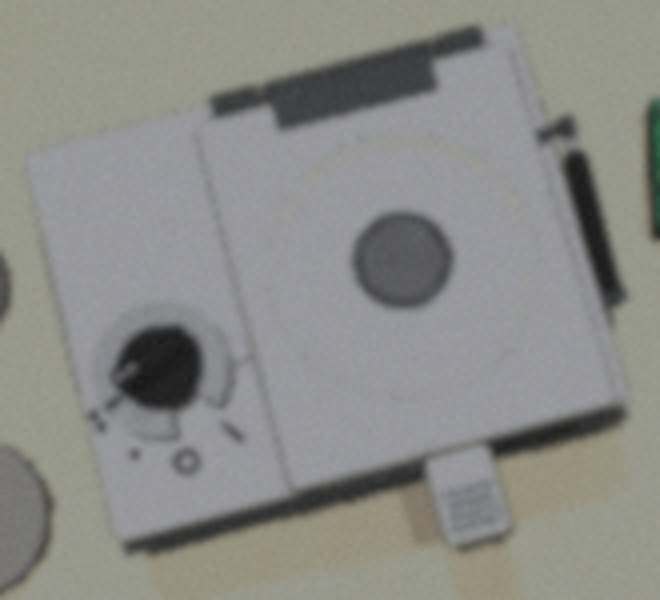

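View pics/scenec.png

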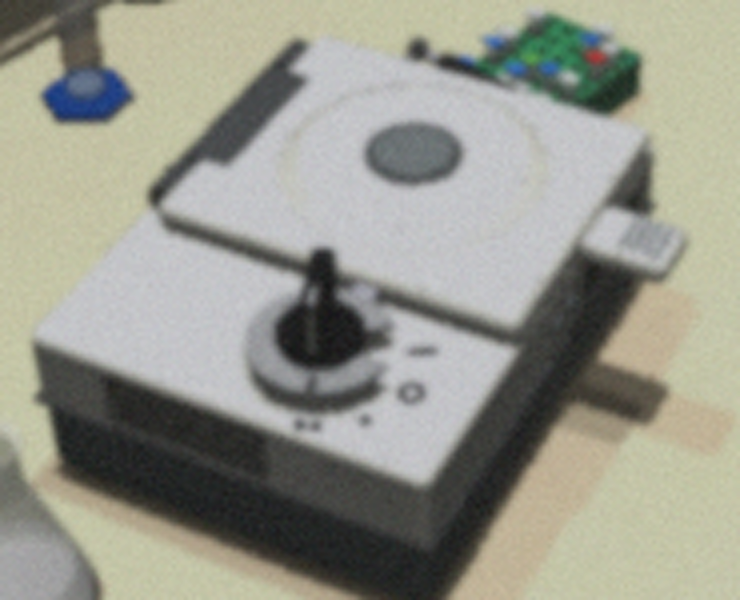

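Crop: the selector's bar and white line point at two pips, so it stands at about 1.2 rad. I'll fit the centrifuge pose from the corners in both pictures.

```bash
cat > h.py <<'E'
import numpy as np
from scipy.spatial.transform import Rotation as R
from scipy.optimize import least_squares
C={'top':(435.436,324.177,240.790,-0.04095,[.404459,-.000385,1.004651],[-0.69491282,0.71239371,-0.05886057,0.07827388]),
'scene':(479.017,317.874,238.302,-0.12903,[0.09093848,0.58887264,0.74194905],[-0.31356048,0.8521252,-0.3926406,0.14627315])}
def proj(c,P):
    f,cx,cy,k,p,q=c; v=R.from_quat(q).inv().apply(np.atleast_2d(P)-p); s=v[:,:2]/v[:,2:]
    return f*s*(1+k*(s**2).sum(1,keepdims=True))+[cx,cy]
def own(X,P): return R.from_euler('z',X[2]).apply(P)+[X[0],X[1],0]
def delta(st,pos,yaw):
    "move to pos with tool down, tool x at world yaw: tool-frame cm, rotvec deg"
    T=R.from_quat(st['eef_rot']); G=R.from_euler('z',yaw)*R.from_euler('x',np.pi)
    return T.inv().apply(np.array(pos)-st['tool_pos'])*100, (T.inv()*G).as_rotvec(degrees=True)
E
python3 - <<'E'
from h import *
F={'FL':(-110,140,105),'BL':(110,140,105),'lFL':(-110,45,121),'lFR':(-110,-130,121),'lipL':(-152,-24.5,121),'lipR':(-152,-60.5,121)}
O={'top':{'FL':(122,541),'BL':(28,156),'lFL':(290,493),'lFR':(622,405),'lipL':(460,548),'lipR':(510,530)},
'scene':{'FL':(428,488),'BL':(38,342),'lFL':(515,333),'lFR':(648,136),'lipL':(662,274),'lipR':(688,240)}}
off={'top':(235,160),'scene':(210,180)}
def res(X,full=False):
    o=[]
    for n in O:
        uv=proj(C[n],own(X,np.array([F[k] for k in O[n]])/1e3)); m=np.array(list(O[n].values()))/4+off[n]-.375
        o.append(uv-m)
    return o if full else np.concatenate(o).ravel()
s=least_squares(res,[.5,.1,.26],loss='soft_l1'); X=s.x; print(X); [print(a.round(1).tolist()) for a in res(X,True)]
for n,P in dict(knob=(-.03,.093,.1485),lip=(-.138,-.0425,.114),hinge=(.1,-.0425,.114)).items(): print(n,own(X,P)[0] if 0 else own(X,np.array(P)).round(4))
from plant import sensors
st=sensors.get_state(); k=own(X,np.array((-.03,.093,.1485)))
# bar axis world yaw at selector a: own pi+yaw - a
for a in (1.2,):
  for base in (0,np.pi): 
    y=X[2]+base-a; print('yaw',y,delta(st,[k[0],k[1],.26],y))
E
```

```text
[0.60624381 0.04118808 0.230382  ]
[[-2.6, 2.0], [-1.6, -0.7], [-0.6, 1.7], [-0.5, 2.1], [-4.7, -0.6], [0.1, -0.6]]
[[0.8, -1.2], [-1.9, -3.4], [2.1, -1.5], [3.6, -2.1], [-0.2, -1.7], [0.0, -3.7]]
knob [0.5558 0.1249 0.1485]
lip [ 0.4816 -0.0317  0.114 ]
hinge [0.7133 0.0226 0.114 ]
yaw -0.9696179966451077 (array([ 56.86112065, -58.87264655,  -0.21204474]), array([-7.57577354e-02,  6.36873480e-02,  7.18175978e+01]))
yaw 2.171974656944686 (array([ 56.86112065, -58.87264655,  -0.21204474]), array([-6.94680998e-02, -8.26340880e-02, -1.08182359e+02]))
```

Request:
{"fn": "step_arm", "kwargs": {"steps": [[[5,0,0],[0,0,0]],[[5,0,0],[0,0,0]],[[5,0,0],[0,0,0]],[[5,0,0],[0,0,0]],[[2.6,-5,0],[0,0,0]],[[2.6,-5,0],[0,0,0]],[[2.6,-5,0],[0,0,0]],[[2.6,-5,0],[0,0,0]],[[2.6,-5,0],[0,0,0]],[[2.6,-5,0],[0,0,0]],[[2.6,-5,0],[0,0,0]],[[2.6,-5,0],[0,0,0]]], "claw": 1}}

```text
clock: 1.6
tool_pos: [0.4548, -0.1, 0.2576]
eef_rot: [0.99, 0.141, -0.0, 0.0]
contact_force: [1.3, -0.3, -0.9]
opening: 1.002
finger_force: 0.0
```

Request:
{"fn": "step_arm", "kwargs": {"steps": [[[0,0,0],[0,0,-10]],[[0,0,0],[0,0,-10]],[[0,0,0],[0,0,-10]],[[0,0,0],[0,0,-10]],[[0,0,0],[0,0,-10]],[[0,0,0],[0,0,-10]],[[0,0,0],[0,0,-10]],[[0,0,0],[0,0,-10]],[[0,0,0],[0,0,-10]],[[0,0,0],[0,0,-10]],[[0,0,0],[0,0,-8]]]}}

```text
clock: 2.98
tool_pos: [0.4544, -0.1019, 0.2575]
eef_rot: [0.465, 0.885, -0.0, -0.0]
contact_force: [0.3, 0.5, 0.1]
opening: 1.002
finger_force: 0.0
```

```bash
python3 - <<'E'
from h import *
from plant import sensors, vision
import cv2
st=sensors.get_state(); print(st['clock'],st['q'].round(2),st['tool_pos'],st['contact_force'])
print(delta(st,[.5558,.1249,.26],2.172))
d=vision.snapshot('wrist'); cv2.imwrite('pics/w1.png',d['img'][:,:,::-1])
print([d[k] for k in('fx','fy','cx','cy','k1','position','rotation')])
E
```

```text
2.975 [ 0.58  0.56 -0.7   2.01  0.52  0.76  0.16] [ 0.45443546 -0.10190988  0.25747927] [0.33460306 0.46271634 0.09639179]
(array([12.93994489, 21.20683794, -0.25747825]), array([-0.02738209, -0.02089576,  0.08273234]))
[348.0965533234837, 348.0965533234837, 319.0671383752285, 238.0977119903574, -0.05218405175879035, array([ 0.41442877, -0.04505715,  0.38407079]), array([0.9459744 , 0.29432301, 0.0400818 , 0.1299994 ])]
```

View pics/w1.png

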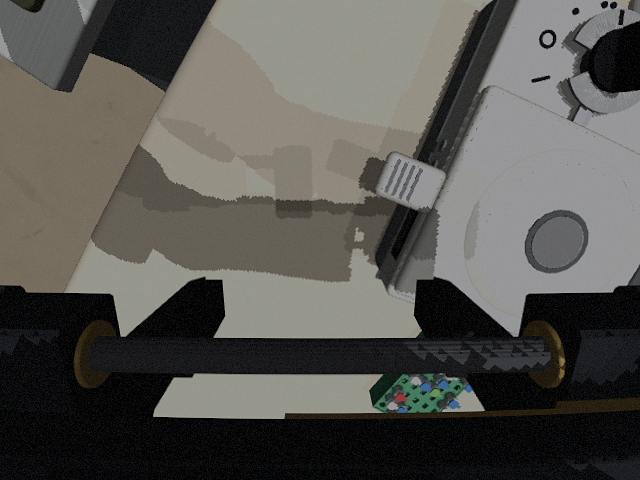

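Wrist view: lip front corners at (390,151) and (377,191), lid front-left corner at (489,87), lid front-right corner near (389,294), ring at (547,39). I'll refit with these.

```bash
python3 - <<'E'
from h import *
W=(348.097,319.067,238.098,-0.05218,[0.41442877,-0.04505715,0.38407079],[0.9459744,0.29432301,0.0400818,0.1299994])
F=np.array([(-110,45,121),(-110,-130,121),(-152,-42.5,121),(-110,-24.5,121)])/1e3
O=np.array([(489,87),(389,294),(382,171),(446,177)])
f=lambda X:(proj(W,own(X,F))-O).ravel()
s=least_squares(f,[.6,.04,.23],loss='soft_l1'); print(s.x,f(s.x).round(1))
# combined with top/scene
F2=np.array([(-110,140,105),(110,140,105),(-110,45,121),(-110,-130,121),(-152,-42.5,121)])/1e3
T=np.array([(122,541),(28,156),(290,493),(622,405),(483,541)])/4+[235,160]-.375
S=np.array([(428,488),(38,342),(515,333),(648,136),(676,260)])/4+[210,180]-.375
g=lambda X:(proj(C['top'],own(X,F2))-T).ravel(); h=lambda X:(proj(C['scene'],own(X,F2))-S).ravel()
for q in (g,h): 
    t=least_squares(q,s.x,loss='soft_l1'); print(t.x,q(t.x).round(1))
for X in (s.x,):
  for P in ((-.03,.093,.1485),(-.138,-.0425,.114),(.1,-.0425,.114),(-.03,.093,.105)): w=own(X,np.array(P)); print(w,proj(C['top'],w),proj(W,w))
E
```

```text
[0.60906005 0.03609394 0.21783806] [ 0.3 -1.5 -2.5  1.3  3.3  5.8 -0.4 -1.1]
[0.60870212 0.03855793 0.23481107] [-1.   1.  -0.5 -1.5  1.   0.5  0.9  0.5 -0.2 -2.5]
[0.60419857 0.04798966 0.24008806] [ 0.1  1.4 -3.6 -0.5  1.1  0.6  2.2 -0.7 -1.3 -1.9]
[0.55966994 0.12041249 0.1485    ] [[274.97068218 248.76200893]] [[645.60369685  61.80203122]]
[ 0.48350647 -0.03522612  0.114     ] [[353.36044808 286.41324616]] [[399.97858017 182.76360768]]
[0.71588181 0.01621027 0.114     ] [[325.59835913 178.6467644 ]] [[639.34087996 287.11461013]]
[0.55966994 0.12041249 0.105     ] [[277.87660248 252.37511252]] [[597.18066424  72.70486846]]
```

Request:
{"fn": "step_arm", "kwargs": {"steps": [[[2.14,3.53,0],[0,0,0]],[[2.14,3.53,0],[0,0,0]],[[2.14,3.53,0],[0,0,0]],[[2.14,3.53,0],[0,0,0]],[[2.14,3.53,0],[0,0,0]],[[2.14,3.53,0],[0,0,0]],[[0,0,0],[0,0,0]]], "claw": 0.3}}

```text
clock: 3.9
tool_pos: [0.5578, 0.1277, 0.2577]
eef_rot: [0.466, 0.885, 0.002, -0.0]
contact_force: [-0.1, -1.2, -0.3]
opening: 0.648
finger_force: 0.0
```

```bash
python3 - <<'E'
from h import *
from plant import sensors, vision
import cv2
st=sensors.get_state(); print(st['clock'],st['q'].round(2),st['tool_pos'],st['opening'])
d=vision.snapshot('wrist'); cv2.imwrite('pics/w2.png',cv2.convertScaleAbs(d['img'][:,:,::-1],alpha=1.6))
W=(d['fx'],d['cx'],d['cy'],d['k1'],d['position'],d['rotation']); print(W)
X=(.607,.040,.235)
for p in ((-.03,.093,.160),(-.052,.093,.160),(-.03,.093,.12)): print(p,proj(W,own(X,np.array(p))))
print('bar end',proj(W,own(X,np.array((-.03-.022*np.cos(1.2),.093+.022*np.sin(1.2),.160)))))
print('tcp line',[proj(W,[st['tool_pos'][0],st['tool_pos'][1],z]).round() for z in (.12,.16)])
E
```

```text
3.9 [ 0.07  0.68 -0.66  1.72  0.5   0.92 -0.19] [0.55779475 0.12769704 0.25768211] 0.6483472842110205
(348.0965533234837, 319.0671383752285, 238.0977119903574, -0.05218405175879035, array([0.51773306, 0.18420855, 0.38440678]), array([0.94638997, 0.29340294, 0.04105439, 0.128745  ]))
(-0.03, 0.093, 0.16) [[314.37465585 251.58826508]]
(-0.052, 0.093, 0.16) [[283.70394094 240.39514787]]
(-0.03, 0.093, 0.12) [[314.92469896 236.08312588]]
bar end [[314.11285014 219.79591711]]
tcp line [array([[320., 233.]]), array([[320., 248.]])]
```

View pics/w2.png

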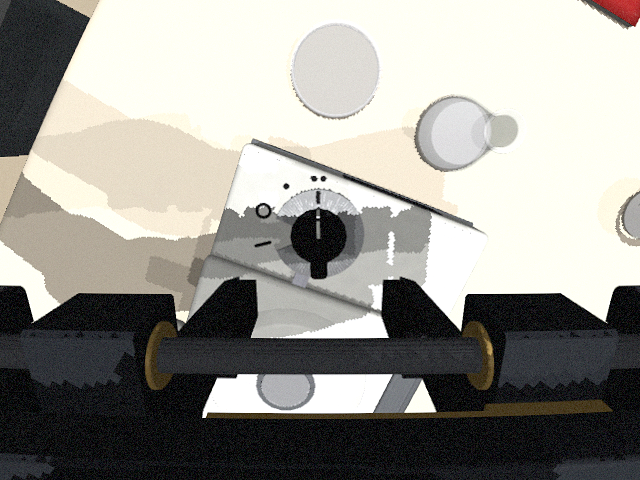

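The bar is vertical in the picture at u≈319, and the skirt centre (319,236) sits on the TCP axis, so the tool is aligned with the bar. Next I descend and grip.

Request:
{"fn": "step_arm", "kwargs": {"steps": [[[0,0,3],[0,0,0]],[[0,0,3],[0,0,0]],[[0,0,2],[0,0,0]],[[0,0,1.5],[0,0,0]],[[0,0,1.2],[0,0,0]],[[0,0,0],[0,0,0]],[[0,0,0],[0,0,0]]]}}

```text
clock: 4.82
tool_pos: [0.5578, 0.1237, 0.1513]
eef_rot: [0.468, 0.884, 0.0, 0.0]
contact_force: [-0.9, 0.7, -0.8]
opening: 0.649
finger_force: 0.0
```

Request:
{"fn": "step_arm", "kwargs": {"steps": [[[0,0,0],[0,0,0]],[[0,0,0],[0,0,0]],[[0,0,0],[0,0,0]],[[0,0,0],[0,0,0]],[[0,0,0],[0,0,0]],[[0,0,0],[0,0,0]]], "claw": -1, "grip_force": 25}}

```text
clock: 5.58
tool_pos: [0.5592, 0.1247, 0.151]
eef_rot: [0.467, 0.884, 0.002, 0.001]
contact_force: [4.8, 3.3, -3.7]
opening: 0.132
finger_force: 25.0
```

Request:
{"fn": "step_arm", "kwargs": {"steps": [[[0,0,0],[0,0,-8]],[[0,0,0],[0,0,-8]],[[0,0,0],[0,0,-8]],[[0,0,0],[0,0,-8]],[[0,0,0],[0,0,-8]],[[0,0,0],[0,0,-8]],[[0,0,0],[0,0,-8]],[[0,0,0],[0,0,-8]],[[0,0,0],[0,0,-5]],[[0,0,0],[0,0,0]],[[0,0,0],[0,0,0]]]}}

```text
clock: 6.95
tool_pos: [0.5596, 0.1259, 0.151]
eef_rot: [-0.116, 0.993, 0.002, 0.002]
contact_force: [5.3, 5.0, -5.1]
opening: 0.132
finger_force: 25.0
```

```bash
python3 - <<'E'
from h import *
from plant import sensors
st=sensors.get_state(); print(st['clock'],st['q'].round(2),st['tool_pos'],st['contact_force'],st['moment'],st['opening'])
x=R.from_quat(st['eef_rot']).apply([1,0,0]); print(np.arctan2(x[1],x[0])%(2*np.pi)-np.pi)
E
```

```text
6.95 [ 0.17  0.9  -0.86  1.8   0.89  0.87  0.68] [0.55957557 0.12585731 0.15102715] [ 5.31383729  5.03617917 -5.06980764] [ 1.04797039 -1.43064348  0.01443752] 0.13241495768694758
0.2319840563940847
```

Selector turned by 69° and the tool yaw is 0.232, which matches off. Next: release, rise and move over the lip.

Request:
{"fn": "step_arm", "kwargs": {"steps": [[[0,0,0],[0,0,0]],[[0,0,0],[0,0,0]],[[0,0,0],[0,0,0]],[[0,0,0],[0,0,0]],[[0,0,-2],[0,0,0]],[[0,0,-3],[0,0,0]],[[0,0,-3],[0,0,0]],[[0,0,-2],[0,0,0]]], "claw": 0.3}}

```text
clock: 7.95
tool_pos: [0.5578, 0.1241, 0.2533]
eef_rot: [-0.116, 0.993, 0.0, 0.001]
contact_force: [0.2, -0.8, 0.1]
opening: 0.646
finger_force: 0.0
```

Request:
{"fn": "step_arm", "kwargs": {"steps": [[[2.7,-3.4,0],[0,0,0]],[[2.7,-3.4,0],[0,0,0]],[[2.7,-3.4,0],[0,0,0]],[[2.6,-3.4,0],[0,0,0]],[[0,0,0],[0,0,0]],[[0,0,0],[0,0,0]]], "claw": 0.5}}

```text
clock: 8.7
tool_pos: [0.4851, -0.0325, 0.2513]
eef_rot: [-0.116, 0.993, 0.0, 0.001]
contact_force: [0.2, 0.2, 0.7]
opening: 0.744
finger_force: 0.0
```

```bash
python3 - <<'E'
from h import *
from plant import sensors, vision
import cv2
st=sensors.get_state(); print(st['clock'],st['q'].round(2),st['tool_pos'],st['eef_rot'],st['opening'])
d=vision.snapshot('wrist'); cv2.imwrite('pics/w3.png',cv2.convertScaleAbs(d['img'][:,:,::-1],alpha=1.6))
W=(d['fx'],d['cx'],d['cy'],d['k1'],d['position'],d['rotation']); print(W)
X=(.609,.041,.232)
for p in ((-.152,-.0245,.121),(-.152,-.0605,.121),(-.11,-.0245,.121),(-.11,-.0605,.121),(-.11,.045,.121),(-.052,.093,.16),(-.008,.093,.16)): print(p,proj(W,own(X,np.array(p))).round(1))
E
```

```text
8.7 [ 0.58  0.69 -1.01  1.96  0.75  0.92  0.98] [ 0.48506554 -0.03254055  0.25133746] [-1.15587565e-01  9.93296953e-01  3.62473078e-04  7.38763867e-04] 0.7441699035120133
(348.0965533234837, 319.0671383752285, 238.0977119903574, -0.05218405175879035, array([ 0.41661253, -0.04890132,  0.37781781]), array([0.61462486, 0.77683343, 0.10763714, 0.08473689]))
(-0.152, -0.0245, 0.121) [[343.7 217. ]]
(-0.152, -0.0605, 0.121) [[296. 217.]]
(-0.11, -0.0245, 0.121) [[342.7 269.3]]
(-0.11, -0.0605, 0.121) [[296.9 269.3]]
(-0.11, 0.045, 0.121) [[430.4 269.1]]
(-0.052, 0.093, 0.16) [[502.9 360.9]]
(-0.008, 0.093, 0.16) [[493.6 409.1]]
```

View pics/w3.png

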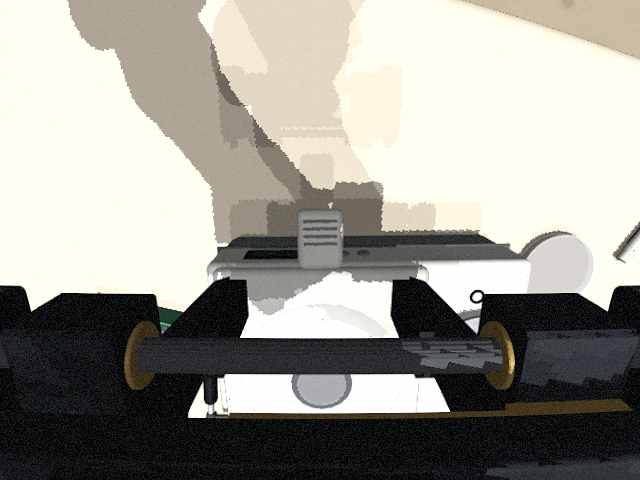

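The lip spans u 297–344, v 209–268, centred under the tool, which agrees with the fit. I descend and grip the lip.

Request:
{"fn": "step_arm", "kwargs": {"steps": [[[0,0,3],[0,0,0]],[[0,0,3],[0,0,0]],[[0,0,3],[0,0,0]],[[0,0,2],[0,0,0]],[[0,0,1.5],[0,0,0]],[[0,0,1.2],[0,0,0]],[[0,0,0],[0,0,0]],[[0,0,0],[0,0,0]]]}}

```text
clock: 9.75
tool_pos: [0.4849, -0.0328, 0.1141]
eef_rot: [-0.116, 0.993, 0.0, 0.0]
contact_force: [-0.2, 0.2, -0.4]
opening: 0.751
finger_force: 0.0
```

Request:
{"fn": "step_arm", "kwargs": {"steps": [[[0,0,0],[0,0,0]],[[0,0,0],[0,0,0]],[[0,0,0],[0,0,0]],[[0,0,0],[0,0,0]],[[0,0,0],[0,0,0]],[[0,0,0],[0,0,0]]], "claw": -1, "grip_force": 20}}

```text
clock: 10.5
tool_pos: [0.4844, -0.0322, 0.1139]
eef_rot: [-0.116, 0.993, 0.001, 0.0]
contact_force: [-1.7, 5.3, 1.1]
opening: 0.402
finger_force: 20.0
```

```bash
python3 - <<'E'
from h import *
from plant import sensors
st=sensors.get_state(); print(st['clock'],st['tool_pos'],st['contact_force'],st['finger_force'],st['opening']*88)
T=R.from_quat(st['eef_rot'])
H=np.array([.7161,.0226,.114]);f=R.from_euler('z',.232).apply([-1,0,0])
p0=st['tool_pos'];print('lip-hinge',(p0-H)@f)
for a in range(0,56,5):
    t=np.radians(a); t2=np.radians(a+5); d=.238*((np.cos(t2)-np.cos(t))*f+[0,0,np.sin(t2)-np.sin(t)])
    print(a+5,(T.inv().apply(d)*100).round(2))
E
```

```text
10.5 [ 0.48438121 -0.03222473  0.11388102] [-1.65525637  5.32213444  1.05818866] 19.997403379529715 35.36677047779361
lip-hinge 0.23811623643285967
5 [-0.09  0.   -2.07]
10 [-0.27  0.   -2.06]
15 [-0.45  0.   -2.03]
20 [-0.63  0.   -1.98]
25 [-0.8   0.   -1.92]
30 [-0.96  0.   -1.84]
35 [-1.12  0.   -1.75]
40 [-1.26  0.   -1.65]
45 [-1.4   0.   -1.53]
50 [-1.53  0.   -1.4 ]
55 [-1.65  0.   -1.26]
60 [-1.75  0.   -1.11]
```

Request:
{"fn": "step_arm", "kwargs": {"steps": [[[-0.03,0,-1.03],[0,0,0]],[[-0.06,0,-1.04],[0,0,0]],[[-0.11,0,-1.03],[0,0,0]],[[-0.16,0,-1.03],[0,0,0]],[[-0.2,0,-1.02],[0,0,0]],[[-0.25,0,-1.01],[0,0,0]],[[0,0,0],[0,0,0]],[[0,0,0],[0,0,0]]]}}

```text
clock: 11.5
tool_pos: [0.4913, -0.0305, 0.1751]
eef_rot: [-0.116, 0.993, 0.001, -0.001]
contact_force: [-2.4, 5.1, -2.0]
opening: 0.406
finger_force: 20.0
```

```bash
cat > chk.py <<'E'
from h import *
from plant import sensors
st=sensors.get_state()
H=np.array([.7161,.0226,.114]);f=R.from_euler('z',.232).apply([-1,0,0])
d=st['tool_pos']-H; a=np.arctan2(d[2],d@f); print(st['clock'],st['contact_force'].round(1),'moment',st['moment'].round(2),'open mm',st['opening']*88,'ang',a,np.degrees(a),'rad',np.hypot(d[2],d@f),'side',d-f*(d@f), 'q',st['q'].round(2))
E
python3 chk.py
```

```text
11.5 [-2.4  5.1 -2. ] moment [1.19 0.43 0.04] open mm 35.6845343144453 ang 0.2584983389298733 14.810863831824044 rad 0.23887884212439703 side [-5.40313737e-06  2.28700355e-05  6.10643768e-02] q [ 0.5   0.8  -0.9   2.02  0.91  0.79  0.85]
```

Request:
{"fn": "step_arm", "kwargs": {"steps": [[[-0.29,0,-1.0],[0,0,0]],[[-0.34,0,-0.98],[0,0,0]],[[-0.38,0,-0.97],[0,0,0]],[[-0.42,0,-0.95],[0,0,0]],[[-0.46,0,-0.93],[0,0,0]],[[-0.5,0,-0.91],[0,0,0]],[[-0.54,0,-0.89],[0,0,0]],[[-0.58,0,-0.86],[0,0,0]],[[-0.61,0,-0.84],[0,0,0]],[[-0.65,0,-0.81],[0,0,0]],[[0,0,0],[0,0,0]],[[0,0,0],[0,0,0]]]}}

```text
clock: 13.0
tool_pos: [0.5364, -0.0193, 0.2666]
eef_rot: [-0.116, 0.993, 0.001, -0.002]
contact_force: [-4.8, 5.4, 3.1]
opening: 0.407
finger_force: 20.0
```

```bash
python3 chk.py
```

```text
13.0 [-4.8  5.4  3.1] moment [1.16 1.24 0.11] open mm 35.80707595496676 ang 0.6911492736893042 39.59993639592936 rad 0.23945799743109916 side [-1.24365171e-04  5.26404511e-04  1.52636067e-01] q [ 0.52  0.73 -1.    1.79  0.71  1.03  1.04]
```

Request:
{"fn": "step_arm", "kwargs": {"steps": [[[-0.7,0,-0.78],[0,0,0]],[[-0.72,0,-0.75],[0,0,0]],[[-0.74,0,-0.72],[0,0,0]],[[-0.77,0,-0.69],[0,0,0]],[[-0.8,0,-0.66],[0,0,0]],[[-0.82,0,-0.62],[0,0,0]],[[0,0,0],[0,0,0]],[[0,0,0],[0,0,0]],[[0,0,0],[0,0,0]]]}}

```text
clock: 14.12
tool_pos: [0.5817, -0.0081, 0.3096]
eef_rot: [-0.116, 0.993, 0.001, -0.001]
contact_force: [-4.8, 5.7, 4.2]
opening: 0.405
finger_force: 20.0
```

```bash
python3 chk.py
```

```text
14.125 [-4.8  5.7  4.2] moment [1.14 0.9  0.11] open mm 35.658481657340154 ang 0.9567131741739261 54.815627084730394 rad 0.23930370864727457 side [-0.00023937  0.00101318  0.19558342] q [ 0.48  0.74 -1.02  1.61  0.66  1.18  1.12]
```

Request:
{"fn": "step_arm", "kwargs": {"steps": [[[0.82,0,0.62],[0,0,0]],[[0.8,0,0.66],[0,0,0]],[[0.77,0,0.69],[0,0,0]],[[0.74,0,0.72],[0,0,0]],[[0.72,0,0.75],[0,0,0]],[[0.7,0,0.78],[0,0,0]],[[0,0,0],[0,0,0]],[[0,0,0],[0,0,0]],[[0,0,0],[0,0,0]],[[0,0,0],[0,0,0]]]}}

```text
clock: 15.38
tool_pos: [0.5382, -0.0189, 0.2669]
eef_rot: [-0.116, 0.993, 0.001, -0.0]
contact_force: [-2.1, 5.8, 0.7]
opening: 0.407
finger_force: 20.0
```

```bash
python3 chk.py; python3 - <<'E'
from plant import vision
import cv2
d=vision.snapshot('scene'); cv2.imwrite('pics/s9.png',cv2.convertScaleAbs(cv2.resize(d['img'][140:400,200:460,::-1],None,fx=2.3,fy=2.3,interpolation=cv2.INTER_CUBIC),alpha=1.4))
E
```

```text
15.375 [-2.1  5.8  0.7] moment [1.29 0.22 0.07] open mm 35.85234387370245 ang 0.697009897909556 39.93572542906194 rad 0.23825162575552966 side [-1.19492077e-04  5.05778006e-04  1.52940355e-01] q [ 0.52  0.73 -1.    1.79  0.71  1.03  1.04]
```

View pics/s9.png

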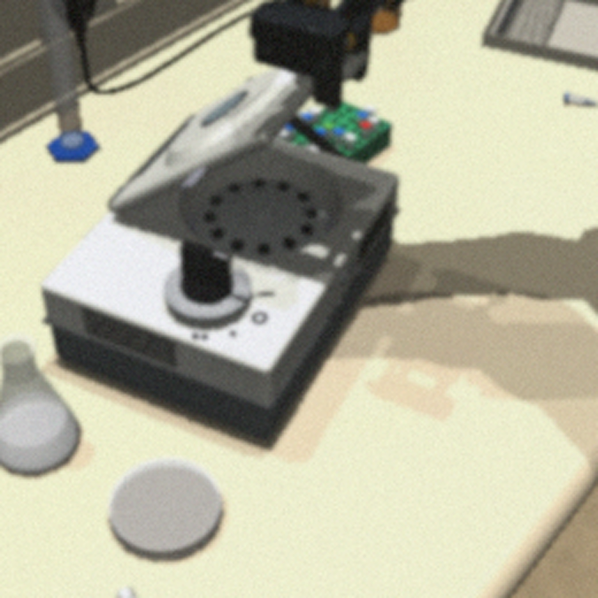

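The picture shows the lid held open at about 40° with the fingers on its lip. The knob is turned side-on (bar at (205,270), towards off), and the flask, dish and rack are in place.

```bash
python3 -c "
from plant import finish_job
print(finish_job())"
```

```text
the job is handed in; nothing more can be done
None
```

I turned the selector to off, raised the lid to about 55°, eased it back, and handed the job in with the lip still gripped and the lid resting at about 40° (0.70 rad); the rack, dish and flask look undisturbed in the last picture, but no verdict was returned.

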